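# Switch on the microscope lamp controller, key by key

## Task

Switch on the microscope's lamp controller: with the fingertips, lightly press the round key down (power), then the square key (fan), then the long bar key (lamp), each until it is well down, where it stays. Leave the cross-shaped key (heater) up, do not pick up or disturb the jar, the bottle and the dish standing around, and finish clear of everything.

Things in the scene. Friction and masses are not known exactly. Their poses are not given: they have to be found in the camera images.
- console: the microscope's lamp controller, a fixed white bench box 250 (its x) x 230 (its y) x 60 mm high, grey top, blank display strip and a low black dial (8 mm high) along its +x edge. Origin: centre of its underside, on the work surface; z up. Four keys stand on its top in two rows of two, 80 mm apart along its x and 84 mm along its y; which key is in which place varies. All caps are the same white; tell them by shape.
- round_key (a joint): latched depth in m of the round key: 0 up, 0.010 at its stop; counts as pressed beyond 0.006. It slides straight down against a steady 3 N and stays where it is left. Its cap rides on a soft spring (3 N per mm, at most 5 mm) that springs back on release: a fingertip 11 mm below the raised cap's height has just pushed the key to its stop, at 15 mm the cap is rigid. Over 20 N is too hard.
- round_top (a point): centre of the top face of the round key's cap (round cap, 28 mm diameter). When the key is up this point is 83 mm above the work surface and 20 mm above the grey collar round it; latched fully down and released it is 10 mm above the collar. Moves down with the cap.
- round_switch: fixed grey collar plate of the round key, 52 (x) x 72 (y) x 3 mm, carrying the key; origin at the centre of its underside, on the controller's top (60 mm above the work surface), axes parallel to the controller's.
- square_key (a joint): latched depth in m of the square key: 0 up, 0.010 at its stop; counts as pressed beyond 0.006. It slides straight down against a steady 3 N and stays where it is left. Its cap rides on a soft spring (3 N per mm, at most 5 mm) that springs back on release: a fingertip 11 mm below the raised cap's height has just pushed the key to its stop, at 15 mm the cap is rigid. Over 20 N is too hard.
- square_top (a point): centre of the top face of the square key's cap (square cap, 28 x 28 mm). When the key is up this point is 83 mm above the work surface and 20 mm above the grey collar round it; latched fully down and released it is 10 mm above the collar. Moves down with the cap.
- square_switch: fixed grey collar plate of the square key, 52 (x) x 72 (y) x 3 mm, carrying the key; origin at the centre of its underside, on the controller's top (60 mm above the work surface), axes parallel to the controller's.
- bar_key (a joint): latched depth in m of the bar key: 0 up, 0.010 at its stop; counts as pressed beyond 0.006. It slides straight down against a steady 3 N and stays where it is left. Its cap rides on a soft spring (3 N per mm, at most 5 mm) that springs back on release: a fingertip 11 mm below the raised cap's height has just pushed the key to its stop, at 15 mm the cap is rigid. Over 20 N is too hard.
- bar_top (a point): centre of the top face of the bar key's cap (long bar-shaped cap, 56 mm along the controller's y and 20 mm along its x). When the key is up this point is 83 mm above the work surface and 20 mm above the grey collar round it; latched fully down and released it is 10 mm above the collar. Moves down with the cap.
- bar_switch: fixed grey collar plate of the bar key, 52 (x) x 72 (y) x 3 mm, carrying the key; origin at the centre of its underside, on the controller's top (60 mm above the work surface), axes parallel to the controller's.
- cross_key (a joint): latched depth in m of the cross key: 0 up, 0.010 at its stop; counts as pressed beyond 0.006. It slides straight down against a steady 3 N and stays where it is left. Its cap rides on a soft spring (3 N per mm, at most 5 mm) that springs back on release: a fingertip 11 mm below the raised cap's height has just pushed the key to its stop, at 15 mm the cap is rigid. Over 20 N is too hard.
- cross_top (a point): centre of the top face of the cross key's cap (cross (plus) shaped cap, 36 mm across both arms, arms 11 mm wide). When the key is up this point is 83 mm above the work surface and 20 mm above the grey collar round it; latched fully down and released it is 10 mm above the collar. Moves down with the cap.
- cross_switch: fixed grey collar plate of the cross key, 52 (x) x 72 (y) x 3 mm, carrying the key; origin at the centre of its underside, on the controller's top (60 mm above the work surface), axes parallel to the controller's.
- jar: small closed glass specimen jar, bystander, 48 mm diameter, 60 mm high, stands loose beside the controller; origin: centre of its underside.
- flask: closed glass reagent bottle with a blue cap, bystander, 60 mm diameter, 100 mm high, stands loose on the other side of the controller; origin: centre of its underside.
- dish: closed clear culture dish, bystander, 95 mm diameter, 16 mm high, lies loose between the controller and the robot; origin: centre of its underside.

How it is judged:
On the way, in this order (a step that is already met when the one before it is completed fails the run):
1. the round key is pressed down while the square and bar keys are still up (value of joint round_key above 0.006 m and value of joint each of square_key, bar_key below 0.003 m), for 0.2 s.
2. then the square key is pressed down while the bar key is still up (value of joint square_key above 0.006 m and value of joint bar_key below 0.003 m), for 0.2 s.
3. then the bar key is pressed down (value of joint bar_key above 0.006 m), for 0.2 s.
At the end, for the whole second after the job is handed in: The round, square and bar keys are each more than 6 mm down (of 10 mm), the cross key less than 3 mm; the jar, bottle and dish are upright within 20 mm of where they started (value of joint each of round_key, square_key, bar_key above 0.006 m and value of joint cross_key below 0.003 m and distance of each of jar, flask, dish from where it was at the start of the episode below 0.02 m and angle between each of jar, flask, dish's own z axis and vertical below 0.2 rad); the robot touches nothing.
It fails at once if the square key goes down 3 mm before the round key is down, or the bar key before the square key ((value of joint square_key above 0.003 m and value of joint round_key below 0.006 m) or (value of joint bar_key above 0.003 m and value of joint square_key below 0.006 m)).
It fails at once if the cross key is pressed more than 3 mm (value of joint cross_key above 0.003 m).
It fails at once if a key or the controller is pressed with more than 20 N (contact force between any of round_switch, square_switch, bar_switch, cross_switch, console and anything else above 20 N).
It fails at once if a key is pressed with a part of the robot other than the fingers (contact force between any of round_switch, square_switch, bar_switch, cross_switch and the arm above 1 N).
It fails at once if the jar, bottle or dish is lifted, shoved more than 20 mm or tipped (not (distance of jar from where it was at the start of the episode below 0.02 m) or not (distance of flask from where it was at the start of the episode below 0.02 m) or not (distance of dish from where it was at the start of the episode below 0.02 m) or not (angle between jar's own z axis and vertical below 0.2 rad) or not (angle between flask's own z axis and vertical below 0.2 rad) or not (angle between dish's own z axis and vertical below 0.2 rad) or height (world z) of any of jar, flask, dish above 0.01 m).
It also fails if it takes over 43 s, if anything falls off the work surface, if the arm or the gripper's body presses on something with over 40 N, if the wrist force passes 120 N, or if a joint passes its speed limit or range.

## Robot

A 7-joint arm with a two-finger parallel gripper is mounted at the origin on the work surface. World frame = base frame: x ahead of the robot, y to its left, z up, the work surface at z = 0. Lengths are in m, angles in rad, forces in N, time in s.
With the tool pointing down it reaches from about 0.35 to 0.9 m from the base axis. Payload 8.1 kg.
Tool frame: the origin (TCP) lies at the very end of the fingers, on their centre line; the grasp point (between the pads) lies 19 mm behind it; z points along the fingers, y is the direction in which the jaws open and shut (so a half turn about z gives the same grasp; the last joint's range is limited). The gripper opens to 85 mm and grips with 20 to 120 N. Pads are 22 mm wide; open, the fingers measure 114 mm over their backs; the gripper's body (76 mm by 85 mm) begins 54 mm behind the grasp point. The pads swing forward as they close: fully open they stand 13 mm farther back than shut.
Start: joints at [-1.385, 0.434, 0.025, 1.573, -0.012, 1.134, -0.075], TCP at [0.178, 0.599, 0.231] pointing down, gripper open.
Joint ranges: [-2.62, 2.62], [-0.44, 2.09], [-1.27, 1.32], [0.08, 2.57], [-1.32, 4.46], [0.12, 2], [-2.74, 2.74]. Speed limits (rad/s): [2.22, 2.22, 3.01, 3.01, 3.14, 3.14, 3.14].

## Interface

Orientations are given as a unit quaternion [w, x, y, z].
In Python, from plant import robot gives the robot as it stands.
- The arm moves only by the tool jog_arm, never from a script. Its argument "moves" is a list of rows, each an object of numbers: "ax", "ay", "az": the turn, a rotation vector about the tool's x, y, z in degrees; "dx", "dy", "dz": the shift along the tool's x, y, z in cm; "claw": the closure, from 0 (fully open) to 1 (shut). In form: [{"ax": .., "ay": .., "az": .., "dx": .., "dy": .., "dz": .., "claw": ..}, ...]. A call has exactly 10 rows; each row shifts and turns the commanded pose from where the row before left it, along the tool's axes as they then stand; what a row does not reach is not made up. A row lasts 1/10 s, in which the tool goes at most 50 mm and 8.59 degrees, less where a joint would pass 70% of its speed; a pose out of reach is approached as far as the arm can. A call with a gripper value outside its range is refused whole. The fingers move at their own pace and stop on an object; "force" is the grip in N (left out, the last holds). Time passes only in rows, so rows that do not move let the fingers close, or fill a call up. It gives the time, the measured TCP pose, the force and the opening at its end, in the units of the state.
- robot.state(): the state, without advancing time (a new reading comes with each control period).
- robot.grab_frame(name): name is "scene" or "top"; returns the picture (400x640x3 uint8, red, green, blue); there is no depth.
- robot.calibration(name): a dict with "fx", "fy", "cx", "cy" (pixels), "world_to_cam" (4x4, takes a point from world to camera coordinates). Camera axes: x right, y down, z forward; pixel columns grow to the right and rows downward; lengths in m; the calibration is good to about 2 mm. A picture is of the moment at which its call begins. calibration takes no time and is no camera call.
- robot.job_done(): hands the job in, once; it reports no verdict.
The state is a dict: "t": time; "joints": joint angles; "qvel": joint speeds; "effort": joint torques, N m; "tool_pos": TCP position; "ee_rot": TCP orientation; "wrist_force": force on the tool from outside, world axes, zero at the start; "wrist_torque": the same for the moment, N m; "grip_width": finger opening in m.
Only numpy, scipy, OpenCV 4.12 (cv2) and the standard library are available. Lean on these libraries where they do the work, as an engineer would, in place of code of your own. Each camera call takes 0.05 s, during which the arm holds its last target.

## Working session

There is one attempt and no reset: what is moved stays moved. The work goes in short steps, Python scripts to look and compute and a tool call to move; the robot and the scene stay as the last step left them, time stands still between calls to the robot, and variables do not carry over. Pictures are saved under pics/ and viewed, and the job is handed in when it is done.

Besides the shell and the picture viewer there is one more tool, called after "Call:" by a JSON object that holds its "method" and its "body", one argument or row to a line. jog_arm: Moves the arm, as the interface text tells. Its arguments: {"type":"object","properties":{"moves":{"type":"array"},"force":{"type":"number"}},"required":["moves"]}

```bash
ls; mkdir -p pics; python3 - <<'E'
from plant import robot
import cv2
s=robot.state()
for k in s: print(k,s[k])
for n in ["scene","top"]:
    im=robot.grab_frame(n); cv2.imwrite(f"pics/{n}0.png",im[:,:,::-1])
    c=robot.calibration(n); print(n,c)
E
```

```text
pics
t 0.0
joints [-1.3845762   0.43524423  0.02496782  1.57409561 -0.01158964  1.13404067
 -0.07509624]
qvel [-0.00082758  0.00113093 -0.00053678 -0.00027763  0.00123021 -0.00125133
  0.00028393]
effort [-5.22689861e-04 -6.70446324e+01  1.02484938e+00 -3.16218638e+01
  1.55922677e-02  1.21677355e-02 -3.96637688e-05]
tool_pos [0.177921   0.59859662 0.23051332]
ee_rot [-4.05829428e-05  1.43936797e-01  9.89586542e-01 -8.20512172e-04]
wrist_force [-0.54325718 -0.41327781 -0.73658908]
wrist_torque [ 0.00565352 -0.02310786  0.01975409]
grip_width 0.0855664697832657
scene {'fx': 425.3840959814086, 'fy': 425.3840959814086, 'cx': 315.50636579476344, 'cy': 201.9981897963209, 'world_to_cam': array([[ 0.40981551,  0.91210515, -0.01074409, -0.22678582],
       [ 0.65320108, -0.30166879, -0.69449571, -0.26655149],
       [-0.63669427,  0.27759706, -0.71941662,  1.47904069],
       [ 0.        ,  0.        ,  0.        ,  1.        ]])}
top {'fx': 403.02950418645975, 'fy': 403.02950418645975, 'cx': 316.54805670665917, 'cy': 200.34887464506718, 'world_to_cam': array([[-0.00617502, -0.99983856,  0.01687368,  0.03742235],
       [-0.99788121,  0.00506825, -0.06486457,  0.5172666 ],
       [ 0.06476858, -0.01723847, -0.99775141,  0.96715878],
       [ 0.        ,  0.        ,  0.        ,  1.        ]])}
```

View pics/top0.png

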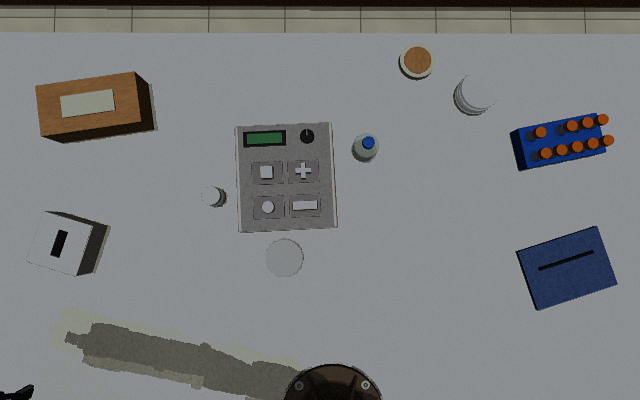

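View pics/scene0.png

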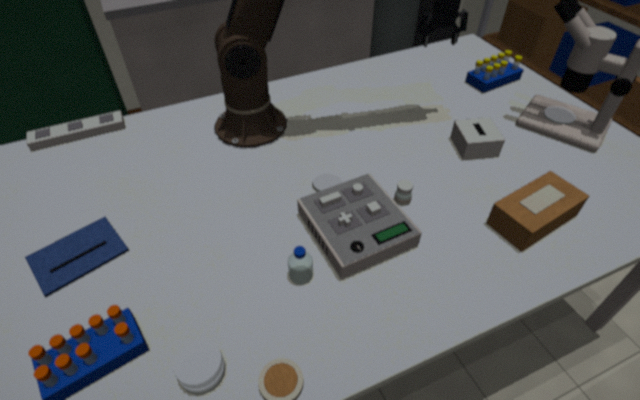

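The top view shows the console at about (286,177). Its keys are square (266,172), cross (303,171), round (268,207) and bar (305,205). The jar is at (213,196), the bottle at (366,146) and the dish at (284,258). Next I'll measure the key caps.

```bash
cat > h.py <<'E'
import numpy as np, cv2
from plant import robot
def ray(c,u,v,z):
    M=c["world_to_cam"];R=M[:3,:3];t=M[:3,3]
    d=R.T@np.array([(u-c["cx"])/c["fx"],(v-c["cy"])/c["fy"],1]);o=-R.T@t
    return o+d*(z-o[2])/d[2]
def proj(c,p):
    M=c["world_to_cam"];q=M[:3,:3]@np.array(p)+M[:3,3]
    return c["fx"]*q[0]/q[2]+c["cx"],c["fy"]*q[1]/q[2]+c["cy"]
E
python3 - <<'E'
from h import *
for n,box in [("top",(235,150,335,225)),("scene",(310,175,395,235))]:
    im=cv2.imread(f"pics/{n}0.png");c=robot.calibration(n)
    g=cv2.cvtColor(im,cv2.COLOR_BGR2GRAY);x0,y0,x1,y1=box
    sub=g[y0:y1,x0:x1]
    big=cv2.resize(im[y0:y1,x0:x1],None,fx=7,fy=7,interpolation=cv2.INTER_CUBIC);cv2.imwrite(f"pics/{n}0z.png",big)
    for th in (165,180):
        m=(sub>th).astype(np.uint8)
        k,l,st,ce=cv2.connectedComponentsWithStats(m)
        for i in range(1,k):
            if st[i,4]>40: print(n,th,st[i],(ce[i]+[x0,y0]).round(1),ray(c,*(ce[i]+[x0,y0]),0.083).round(4))
    print(np.percentile(sub,[5,50,80,90,95,99]))
E
```

```text
[ 75.  98. 104. 140. 143. 147.]
[ 63.  95. 130. 141. 144. 146.]
```

View pics/top0z.png

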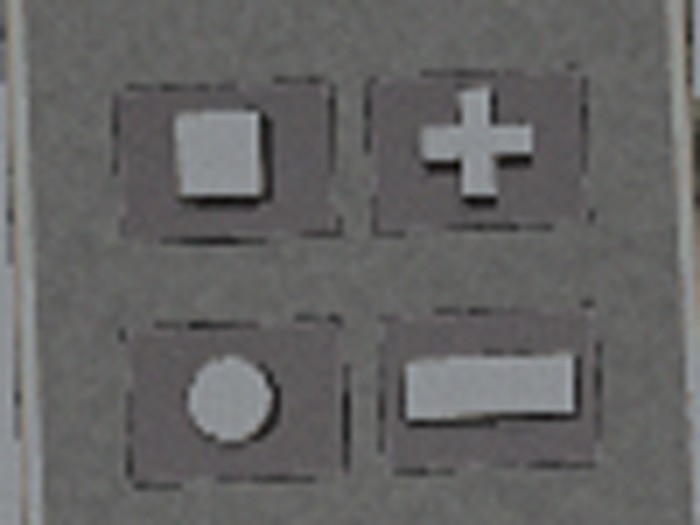

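View pics/scene0z.png

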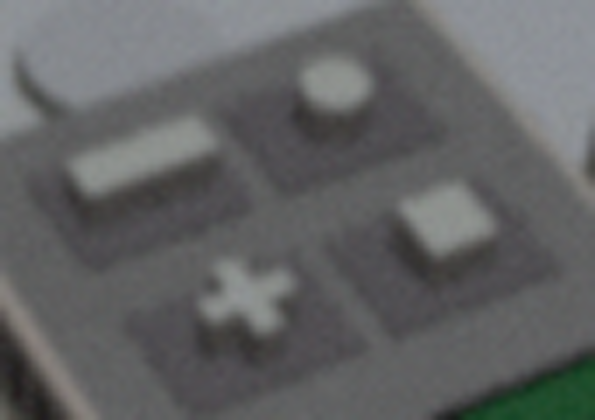

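```bash
python3 - <<'E'
from h import *
for n,box in [("top",(242,155,327,218)),("scene",(312,175,390,232))]:
    im=cv2.imread(f"pics/{n}0.png");c=robot.calibration(n)
    g=cv2.cvtColor(im,cv2.COLOR_BGR2GRAY);x0,y0,x1,y1=box
    sub=g[y0:y1,x0:x1]
    for th in (118,125):
        m=(sub>th).astype(np.uint8)
        k,l,st,ce=cv2.connectedComponentsWithStats(m)
        for i in range(1,k):
            if st[i,4]>25: print(n,th,st[i],(ce[i]+[x0,y0]).round(1),ray(c,*(ce[i]+[x0,y0]),0.083).round(4))
c=robot.calibration("top")
for nm,u,v,z in [("jar",214,192,.06),("flask",368,143,.1),("dish",284,258,.016)]: print(nm,ray(c,u,v,z))
for u,v in [(235,125),(332,122),(337,228),(241,233)]: print(ray(c,u,v,.06))
E
```

```text
top 118 [ 53   7  16  16 114] [302.4 169.9] [0.583  0.0675 0.083 ]
top 118 [ 18  11  12  12 138] [265.7 171.4] [0.5799 0.1512 0.083 ]
top 118 [ 51  45  24  10 198] [304.4 204.7] [0.5034 0.0634 0.083 ]
top 118 [ 20  46  12  12 105] [267.2 206.5] [0.4997 0.1477 0.083 ]
top 125 [ 53   8  16  15 110] [302.5 169.9] [0.583  0.0672 0.083 ]
top 125 [ 18  11  12  12 137] [265.8 171.4] [0.5799 0.1511 0.083 ]
top 125 [ 20  46  12  12 103] [267.2 206.6] [0.4995 0.1477 0.083 ]
top 125 [ 51  46  24   9 195] [304.4 204.7] [0.5033 0.0633 0.083 ]
scene 118 [  0   0  51  15 446] [330.5 179.9] [0.4474 0.0935 0.083 ]
scene 118 [ 57   0  21  23 251] [382.4 182.4] [0.5153 0.2168 0.083 ]
scene 118 [41  8 10  7 51] [357.5 186.2] [0.4998 0.1486 0.083 ]
scene 118 [  8  17  21  10 107] [329.8 196.4] [0.5037 0.0645 0.083 ]
scene 118 [55 26 13 10 79] [373.3 205.4] [0.5797 0.1518 0.083 ]
scene 118 [27 37 12 10 64] [344.8 216.5] [0.5834 0.0679 0.083 ]
scene 118 [ 0 43 10 14 31] [316. 225.] [ 0.5788 -0.009   0.083 ]
scene 125 [  0   0  50  15 422] [330.3 179.7] [0.4464 0.0933 0.083 ]
scene 125 [ 58   0  20  22 234] [382.7 182.1] [0.5146 0.2179 0.083 ]
scene 125 [42  9  8  6 42] [357.5 186.4] [0.5006 0.1483 0.083 ]
scene 125 [ 9 17 19 10 89] [330.  196.5] [0.504  0.0648 0.083 ]
scene 125 [56 27 12  8 66] [373.4 205.6] [0.5805 0.1517 0.083 ]
scene 125 [28 38 11  9 51] [344.9 216.6] [0.584  0.0681 0.083 ]
jar [0.53531123 0.27364957 0.06      ]
flask [ 0.64126071 -0.08107665  0.1       ]
dish [0.37832116 0.11401179 0.016     ]
[0.69327989 0.22606696 0.06      ]
[ 0.70004587 -0.00241353  0.06      ]
[ 0.45000651 -0.01187647  0.06      ]
[0.43985574 0.21048533 0.06      ]
```

Both views agree to about 1 mm, and the 80 x 84 mm key spacing checks out. I'll shut the gripper, square it up and travel above the round key.

Call:
{"method": "jog_arm", "body": {
  "moves": [
    {"az":-4.75,"claw":1},
    {"az":-4.75,"claw":1},
    {"az":-4.75,"claw":1},
    {"az":-4.75,"claw":1},
    {"dx":-1.88,"dy":-2.9,"claw":1},
    {"dx":-1.88,"dy":-2.9,"claw":1},
    {"dx":-1.88,"dy":-2.9,"claw":1},
    {"dx":-1.88,"dy":-2.9,"claw":1},
    {"dx":-1.88,"dy":-2.9,"claw":1},
    {"dx":-1.88,"dy":-2.9,"claw":1}
  ],
  "force": 30
}}

```text
invalid input at $.moves[0]: expected keys ax, ay, az, dx, dy, dz, claw
```

Call:
{"method": "jog_arm", "body": {
  "moves": [
    {"dx":-1.88,"dy":-2.9,"claw":1},
    {"dx":-1.88,"dy":-2.9,"claw":1},
    {"dx":-1.88,"dy":-2.9,"claw":1},
    {"dx":-1.88,"dy":-2.9,"claw":1},
    {"dx":-1.88,"dy":-2.9,"claw":1},
    {"dx":-1.88,"dy":-2.9,"claw":1},
    {"dx":-1.88,"dy":-2.9,"claw":1},
    {"dx":-1.88,"dy":-2.9,"claw":1},
    {"dx":-1.88,"dy":-2.9,"claw":1},
    {"claw":1}
  ]
}}

```text
invalid input at $.moves[0]: expected keys ax, ay, az, dx, dy, dz, claw
```

Call:
{"method": "jog_arm", "body": {
  "moves": [
    {"ax":0,"ay":0,"az":-4.75,"dx":0,"dy":0,"dz":0,"claw":1},
    {"ax":0,"ay":0,"az":-4.75,"dx":0,"dy":0,"dz":0,"claw":1},
    {"ax":0,"ay":0,"az":-4.75,"dx":0,"dy":0,"dz":0,"claw":1},
    {"ax":0,"ay":0,"az":-4.75,"dx":0,"dy":0,"dz":0,"claw":1},
    {"ax":0,"ay":0,"az":0,"dx":-1.88,"dy":-2.9,"dz":0,"claw":1},
    {"ax":0,"ay":0,"az":0,"dx":-1.88,"dy":-2.9,"dz":0,"claw":1},
    {"ax":0,"ay":0,"az":0,"dx":-1.88,"dy":-2.9,"dz":0,"claw":1},
    {"ax":0,"ay":0,"az":0,"dx":-1.88,"dy":-2.9,"dz":0,"claw":1},
    {"ax":0,"ay":0,"az":0,"dx":-1.88,"dy":-2.9,"dz":0,"claw":1},
    {"ax":0,"ay":0,"az":0,"dx":-1.88,"dy":-2.9,"dz":0,"claw":1}
  ],
  "force": 30
}}

```text
t: 1.1
tool_pos: [0.2987, 0.4286, 0.231]
ee_rot: [-0.0, -0.021, 1.0, -0.0]
wrist_force: [0.1, -0.2, 0.8]
grip_width: 0.0
```

Call:
{"method": "jog_arm", "body": {
  "moves": [
    {"ax":0,"ay":0,"az":0,"dx":-2.36,"dy":-3.61,"dz":0,"claw":1},
    {"ax":0,"ay":0,"az":0,"dx":-2.36,"dy":-3.61,"dz":0,"claw":1},
    {"ax":0,"ay":0,"az":0,"dx":-2.36,"dy":-3.61,"dz":0,"claw":1},
    {"ax":0,"ay":0,"az":0,"dx":-2.36,"dy":-3.61,"dz":0,"claw":1},
    {"ax":0,"ay":0,"az":0,"dx":-2.36,"dy":-3.61,"dz":0,"claw":1},
    {"ax":0,"ay":0,"az":0,"dx":-2.36,"dy":-3.61,"dz":0,"claw":1},
    {"ax":0,"ay":0,"az":0,"dx":-2.36,"dy":-3.61,"dz":0,"claw":1},
    {"ax":0,"ay":0,"az":0,"dx":-2.36,"dy":-3.61,"dz":0,"claw":1},
    {"ax":0,"ay":0,"az":0,"dx":0,"dy":0,"dz":4,"claw":1},
    {"ax":0,"ay":0,"az":0,"dx":0,"dy":0,"dz":4,"claw":1}
  ]
}}

```text
t: 2.1
tool_pos: [0.5007, 0.1482, 0.1511]
ee_rot: [0.002, -0.02, 1.0, 0.0]
wrist_force: [-1.0, 0.8, -0.8]
grip_width: 0.0002
```

Call:
{"method": "jog_arm", "body": {
  "moves": [
    {"ax":0,"ay":0,"az":0,"dx":0,"dy":0,"dz":1.5,"claw":1},
    {"ax":0,"ay":0,"az":0,"dx":0,"dy":0,"dz":1.5,"claw":1},
    {"ax":0,"ay":0,"az":0,"dx":0,"dy":0,"dz":1.5,"claw":1},
    {"ax":0,"ay":0,"az":0,"dx":0,"dy":0,"dz":1,"claw":1},
    {"ax":0,"ay":0,"az":0,"dx":0,"dy":0,"dz":0,"claw":1},
    {"ax":0,"ay":0,"az":0,"dx":0,"dy":0,"dz":0,"claw":1},
    {"ax":0,"ay":0,"az":0,"dx":0,"dy":0,"dz":0,"claw":1},
    {"ax":0,"ay":0,"az":0,"dx":0,"dy":0,"dz":0,"claw":1},
    {"ax":0,"ay":0,"az":0,"dx":0,"dy":0,"dz":0,"claw":1},
    {"ax":0,"ay":0,"az":0,"dx":0,"dy":0,"dz":0,"claw":1}
  ]
}}

```text
t: 3.1
tool_pos: [0.4993, 0.1497, 0.0966]
ee_rot: [0.0, -0.021, 1.0, 0.0]
wrist_force: [0.3, -0.2, -0.5]
grip_width: -0.0001
```

```bash
python3 - <<'E'
from h import *
im=robot.grab_frame("scene")[:,:,::-1]
cv2.imwrite("pics/s1.png",cv2.resize(im[100:260,260:440],None,fx=4,fy=3.7,interpolation=cv2.INTER_CUBIC))
s=robot.state();print(s["tool_pos"],s["wrist_force"])
E
```

```text
[0.4992145  0.14972474 0.09654562] [-0.03150323 -0.09282041  0.25184051]
```

View pics/s1.png

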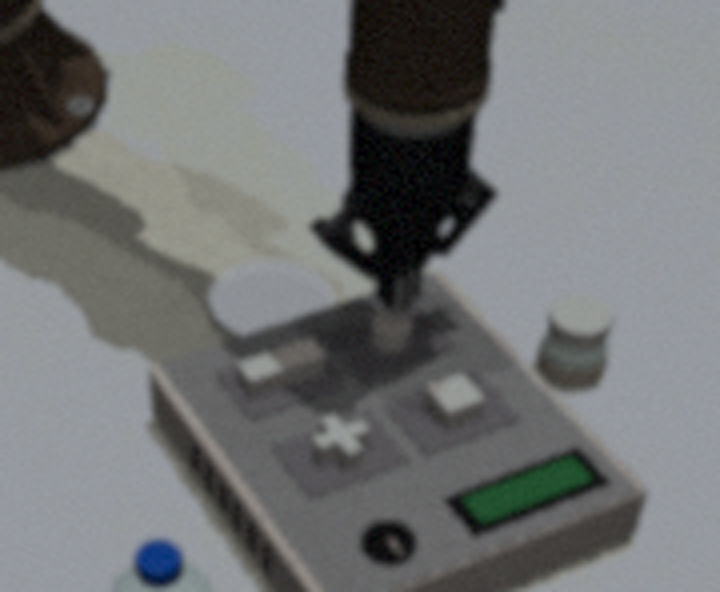

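The fingertip is right over the round cap, at (390,325) in the zoomed view. I'll press it slowly.

Call:
{"method": "jog_arm", "body": {
  "moves": [
    {"ax":0,"ay":0,"az":0,"dx":0,"dy":-0.15,"dz":0.5,"claw":1},
    {"ax":0,"ay":0,"az":0,"dx":0,"dy":0,"dz":0.5,"claw":1},
    {"ax":0,"ay":0,"az":0,"dx":0,"dy":0,"dz":0.2,"claw":1},
    {"ax":0,"ay":0,"az":0,"dx":0,"dy":0,"dz":0.2,"claw":1},
    {"ax":0,"ay":0,"az":0,"dx":0,"dy":0,"dz":0.2,"claw":1},
    {"ax":0,"ay":0,"az":0,"dx":0,"dy":0,"dz":0.2,"claw":1},
    {"ax":0,"ay":0,"az":0,"dx":0,"dy":0,"dz":0.2,"claw":1},
    {"ax":0,"ay":0,"az":0,"dx":0,"dy":0,"dz":0,"claw":1},
    {"ax":0,"ay":0,"az":0,"dx":0,"dy":0,"dz":0,"claw":1},
    {"ax":0,"ay":0,"az":0,"dx":0,"dy":0,"dz":0,"claw":1}
  ]
}}

```text
t: 4.15
tool_pos: [0.4995, 0.1483, 0.0764]
ee_rot: [0.0, -0.021, 1.0, 0.0]
wrist_force: [-0.4, 0.1, 0.7]
grip_width: 0.0002
```

```bash
python3 - <<'E'
from h import *
im=robot.grab_frame("scene")[:,:,::-1]
cv2.imwrite("pics/s2.png",cv2.resize(im[100:260,260:440],None,fx=4,fy=3.7,interpolation=cv2.INTER_CUBIC))
for i in range(4):
    robot.grab_frame("top")
    s=robot.state();print(s["tool_pos"],s["wrist_force"])
E
```

```text
[0.49944397 0.14828292 0.07641141] [-0.66329697 -0.68641184  0.72940466]
[0.49945136 0.14826323 0.07641725] [-0.06192399 -0.19369418  0.43453055]
[0.49942169 0.14825885 0.07640624] [ 0.36187487 -0.63829979  0.36851823]
[0.49944682 0.14823224 0.07642012] [-0.05988166 -0.20084497  0.89993009]
```

View pics/s2.png

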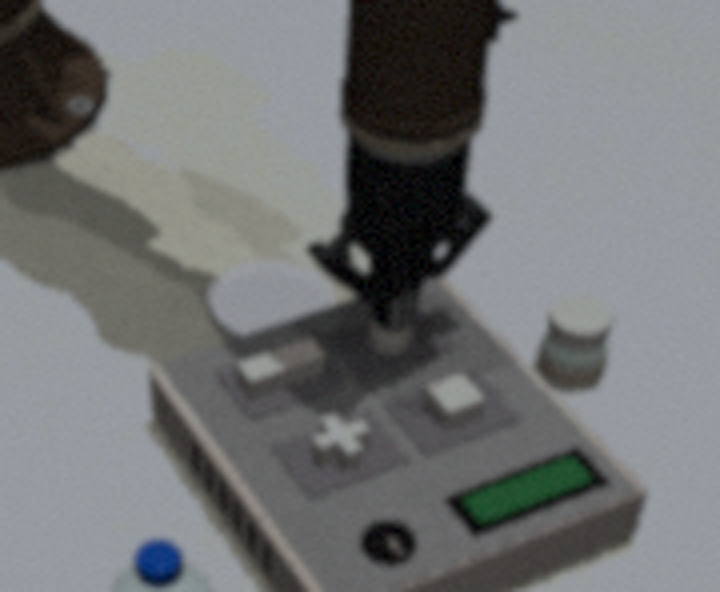

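The cap has moved down with the fingertip. I'll go a further 5 mm.

Call:
{"method": "jog_arm", "body": {
  "moves": [
    {"ax":0,"ay":0,"az":0,"dx":0,"dy":0,"dz":0.1,"claw":1},
    {"ax":0,"ay":0,"az":0,"dx":0,"dy":0,"dz":0.1,"claw":1},
    {"ax":0,"ay":0,"az":0,"dx":0,"dy":0,"dz":0.1,"claw":1},
    {"ax":0,"ay":0,"az":0,"dx":0,"dy":0,"dz":0.1,"claw":1},
    {"ax":0,"ay":0,"az":0,"dx":0,"dy":0,"dz":0.1,"claw":1},
    {"ax":0,"ay":0,"az":0,"dx":0,"dy":0,"dz":0,"claw":1},
    {"ax":0,"ay":0,"az":0,"dx":0,"dy":0,"dz":0,"claw":1},
    {"ax":0,"ay":0,"az":0,"dx":0,"dy":0,"dz":0,"claw":1},
    {"ax":0,"ay":0,"az":0,"dx":0,"dy":0,"dz":0,"claw":1},
    {"ax":0,"ay":0,"az":0,"dx":0,"dy":0,"dz":0,"claw":1}
  ]
}}

```text
t: 5.4
tool_pos: [0.4994, 0.1483, 0.0714]
ee_rot: [0.0, -0.021, 1.0, 0.0]
wrist_force: [-0.2, 0.9, 5.0]
grip_width: -0.0001
```

5.0 N at 11.6 mm down matches what the spring gives with the key at its stop. I'll lift and move to the square key.

Call:
{"method": "jog_arm", "body": {
  "moves": [
    {"ax":0,"ay":0,"az":0,"dx":0,"dy":0,"dz":-1,"claw":1},
    {"ax":0,"ay":0,"az":0,"dx":0,"dy":0,"dz":-2,"claw":1},
    {"ax":0,"ay":0,"az":0,"dx":0,"dy":0,"dz":-1,"claw":1},
    {"ax":0,"ay":0,"az":0,"dx":-2,"dy":0,"dz":0,"claw":1},
    {"ax":0,"ay":0,"az":0,"dx":-2,"dy":0,"dz":0,"claw":1},
    {"ax":0,"ay":0,"az":0,"dx":-2,"dy":0,"dz":0,"claw":1},
    {"ax":0,"ay":0,"az":0,"dx":-2.06,"dy":0,"dz":0,"claw":1},
    {"ax":0,"ay":0,"az":0,"dx":0,"dy":0,"dz":0,"claw":1},
    {"ax":0,"ay":0,"az":0,"dx":0,"dy":0,"dz":0,"claw":1},
    {"ax":0,"ay":0,"az":0,"dx":0,"dy":0,"dz":0,"claw":1}
  ]
}}

```text
t: 6.4
tool_pos: [0.5787, 0.1515, 0.1112]
ee_rot: [-0.001, -0.021, 1.0, -0.0]
wrist_force: [-0.4, -0.0, 0.1]
grip_width: 0.0001
```

```bash
python3 - <<'E'
from h import *
im=robot.grab_frame("scene")[:,:,::-1]
cv2.imwrite("pics/s3.png",cv2.resize(im[100:260,260:440],None,fx=4,fy=3.7,interpolation=cv2.INTER_CUBIC))
s=robot.state();print(s["tool_pos"],s["wrist_force"])
E
```

```text
[0.57871818 0.15159432 0.11126358] [-0.38541973 -0.39843986  0.47533103]
```

View pics/s3.png

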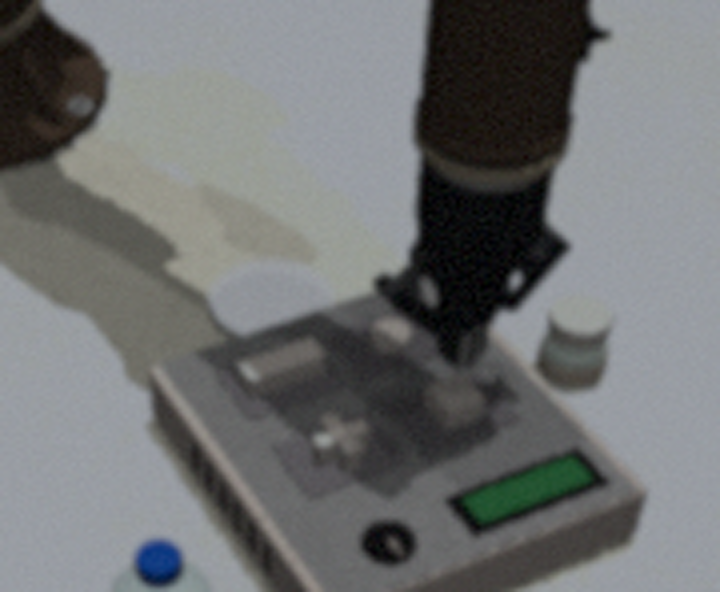

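The round cap, at (390,330), now sits visibly lower. The fingertip hangs above the square cap at (455,395), so I'll press that.

Call:
{"method": "jog_arm", "body": {
  "moves": [
    {"ax":0,"ay":0,"az":0,"dx":-0.13,"dy":0,"dz":1.3,"claw":1},
    {"ax":0,"ay":0,"az":0,"dx":0,"dy":0,"dz":1.2,"claw":1},
    {"ax":0,"ay":0,"az":0,"dx":0,"dy":0,"dz":0.25,"claw":1},
    {"ax":0,"ay":0,"az":0,"dx":0,"dy":0,"dz":0.25,"claw":1},
    {"ax":0,"ay":0,"az":0,"dx":0,"dy":0,"dz":0.25,"claw":1},
    {"ax":0,"ay":0,"az":0,"dx":0,"dy":0,"dz":0.25,"claw":1},
    {"ax":0,"ay":0,"az":0,"dx":0,"dy":0,"dz":0.25,"claw":1},
    {"ax":0,"ay":0,"az":0,"dx":0,"dy":0,"dz":0.2,"claw":1},
    {"ax":0,"ay":0,"az":0,"dx":0,"dy":0,"dz":0,"claw":1},
    {"ax":0,"ay":0,"az":0,"dx":0,"dy":0,"dz":0,"claw":1}
  ]
}}

```text
t: 7.45
tool_pos: [0.581, 0.1516, 0.0719]
ee_rot: [-0.0, -0.021, 1.0, 0.0]
wrist_force: [-3.3, -0.2, 3.8]
grip_width: 0.0
```

```bash
python3 - <<'E'
from h import *
for i in range(4):
    robot.grab_frame("top")
    s=robot.state();print(s["tool_pos"],s["wrist_force"])
E
```

```text
[0.58098456 0.15156122 0.0719266 ] [-2.98490964  0.05033802  3.92878615]
[0.58098565 0.15162104 0.07192397] [-3.33318952 -0.61555241  3.69371891]
[0.58101601 0.15162975 0.07194089] [-2.07341939 -0.82524136  3.59756493]
[0.58098197 0.15160595 0.07190365] [-1.85749497 -0.98859505  3.59157353]
```

3.7 N at 11.1 mm down means the square key is at its stop. Now the bar key.

Call:
{"method": "jog_arm", "body": {
  "moves": [
    {"ax":0,"ay":0,"az":0,"dx":0,"dy":0,"dz":-1,"claw":1},
    {"ax":0,"ay":0,"az":0,"dx":0,"dy":0,"dz":-2,"claw":1},
    {"ax":0,"ay":0,"az":0,"dx":0,"dy":0,"dz":-2,"claw":1},
    {"ax":0,"ay":0,"az":0,"dx":2.02,"dy":-2.11,"dz":0,"claw":1},
    {"ax":0,"ay":0,"az":0,"dx":2.02,"dy":-2.11,"dz":0,"claw":1},
    {"ax":0,"ay":0,"az":0,"dx":2.02,"dy":-2.11,"dz":0,"claw":1},
    {"ax":0,"ay":0,"az":0,"dx":2.02,"dy":-2.11,"dz":0,"claw":1},
    {"ax":0,"ay":0,"az":0,"dx":0,"dy":0,"dz":0,"claw":1},
    {"ax":0,"ay":0,"az":0,"dx":0,"dy":0,"dz":0,"claw":1},
    {"ax":0,"ay":0,"az":0,"dx":0,"dy":0,"dz":0,"claw":1}
  ]
}}

```text
t: 8.65
tool_pos: [0.505, 0.0647, 0.1223]
ee_rot: [0.001, -0.022, 1.0, 0.0]
wrist_force: [-0.7, -0.1, 0.7]
grip_width: -0.0002
```

```bash
python3 - <<'E'
from h import *
im=robot.grab_frame("scene")[:,:,::-1]
cv2.imwrite("pics/s4.png",cv2.resize(im[100:260,260:440],None,fx=4,fy=3.7,interpolation=cv2.INTER_CUBIC))
s=robot.state();print(s["tool_pos"],s["wrist_force"])
E
```

```text
[0.50489718 0.06483275 0.12213192] [ 0.25169696  1.13917638 -0.87914418]
```

View pics/s4.png

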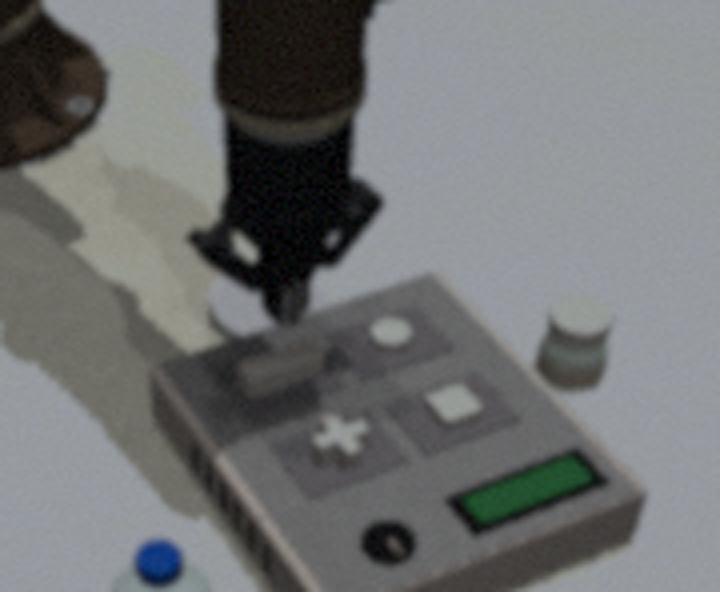

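The round cap (390,332) and square cap (455,402) are both down, and the cross (340,437) is up. The fingertip is over the bar.

Call:
{"method": "jog_arm", "body": {
  "moves": [
    {"ax":0,"ay":0,"az":0,"dx":0.12,"dy":0,"dz":2.0,"claw":1},
    {"ax":0,"ay":0,"az":0,"dx":0,"dy":0,"dz":1.5,"claw":1},
    {"ax":0,"ay":0,"az":0,"dx":0,"dy":0,"dz":0.3,"claw":1},
    {"ax":0,"ay":0,"az":0,"dx":0,"dy":0,"dz":0.25,"claw":1},
    {"ax":0,"ay":0,"az":0,"dx":0,"dy":0,"dz":0.25,"claw":1},
    {"ax":0,"ay":0,"az":0,"dx":0,"dy":0,"dz":0.25,"claw":1},
    {"ax":0,"ay":0,"az":0,"dx":0,"dy":0,"dz":0.25,"claw":1},
    {"ax":0,"ay":0,"az":0,"dx":0,"dy":0,"dz":0.25,"claw":1},
    {"ax":0,"ay":0,"az":0,"dx":0,"dy":0,"dz":0,"claw":1},
    {"ax":0,"ay":0,"az":0,"dx":0,"dy":0,"dz":0,"claw":1}
  ]
}}

```text
t: 9.7
tool_pos: [0.5031, 0.0641, 0.0716]
ee_rot: [0.0, -0.021, 1.0, 0.0]
wrist_force: [-1.1, 1.9, 4.0]
grip_width: -0.0001
```

```bash
python3 - <<'E'
from h import *
for i in range(4):
    robot.grab_frame("top")
    s=robot.state();print(s["tool_pos"],s["wrist_force"])
E
```

```text
[0.50306628 0.0641236  0.07157224] [-1.56929693  2.15427752  4.88622343]
[0.50311803 0.06413133 0.07158402] [0.24313114 3.3974603  4.72778809]
[0.50306685 0.06412478 0.07156523] [-0.35339116  3.7434939   4.57936879]
[0.50308741 0.0640996  0.07154757] [-0.32937336  3.15431664  4.52702758]
```

The bar is at its stop, with about 4.6 N at 11.4 mm. I'll lift well clear.

Call:
{"method": "jog_arm", "body": {
  "moves": [
    {"ax":0,"ay":0,"az":0,"dx":0,"dy":0,"dz":-1,"claw":1},
    {"ax":0,"ay":0,"az":0,"dx":0,"dy":0,"dz":-2,"claw":1},
    {"ax":0,"ay":0,"az":0,"dx":0,"dy":0,"dz":-3,"claw":1},
    {"ax":0,"ay":0,"az":0,"dx":0,"dy":0,"dz":-3,"claw":1},
    {"ax":0,"ay":0,"az":0,"dx":0,"dy":0,"dz":-3,"claw":1},
    {"ax":0,"ay":0,"az":0,"dx":0,"dy":0,"dz":-3,"claw":1},
    {"ax":0,"ay":0,"az":0,"dx":0,"dy":0,"dz":-2,"claw":1},
    {"ax":0,"ay":0,"az":0,"dx":0,"dy":0,"dz":0,"claw":1},
    {"ax":0,"ay":0,"az":0,"dx":0,"dy":0,"dz":0,"claw":1},
    {"ax":0,"ay":0,"az":0,"dx":0,"dy":0,"dz":0,"claw":1}
  ]
}}

```text
t: 10.9
tool_pos: [0.5019, 0.0633, 0.2404]
ee_rot: [-0.001, -0.021, 1.0, -0.0]
wrist_force: [-0.1, -0.6, -0.1]
grip_width: 0.0001
```

```bash
python3 - <<'E'
from h import *
im=robot.grab_frame("scene")[:,:,::-1]
cv2.imwrite("pics/s5.png",cv2.resize(im[100:290,260:440],None,fx=4,fy=3.15,interpolation=cv2.INTER_CUBIC))
s=robot.state();print(s["t"],s["tool_pos"],s["wrist_force"],np.abs(s["qvel"]).max())
E
```

```text
10.95 [0.50192924 0.06340902 0.2402471 ] [-0.17139683  0.70755169  0.91562219] 0.0037104583194333307
```

View pics/s5.png

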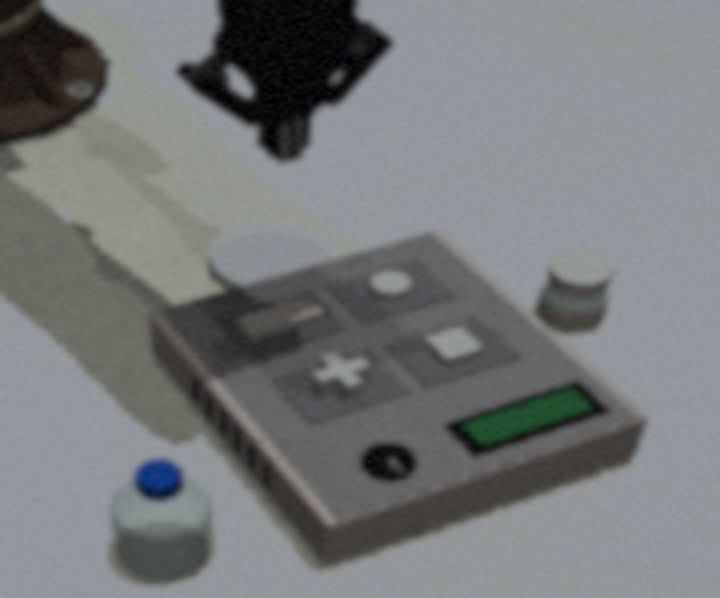

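The round (390,283), square (455,343) and bar (280,320) caps are all low, and the cross (340,372) still stands tall. The jar, bottle and dish look untouched, and the arm is clear and at rest.

```bash
python3 -c "
from plant import robot
print(robot.job_done())"
```

```text
the job is handed in; nothing more can be done
None
```

I pressed the round, square and bar keys in that order with the closed fingertips, then handed the job in at about 11 s of the 43 s allowed. No verdict is reported.

- **Key positions:** the two camera views agreed on the key positions to about 1 mm. The spacings matched the given 80 x 84 mm.
- **Presses:** the fingertip stopped 11.6, 11.1 and 11.4 mm below the raised caps. Vertical force settled at about 5.0, 3.7 and 4.6 N, which fits each key being at its stop and is well under 20 N. Sideways readings reached up to about 3.7 N during the square and bar presses.
- **One odd reading:** halfway through the round press, at 6.6 mm, the wrist force was only about 0.6 N instead of the expected 3 N. The picture showed the cap going down with the finger, and the reading at the stop was as expected.
- **Final picture:** the three caps are down and the cross key is up. The jar, bottle and dish look undisturbed, though I judged this by eye and did not re-measure them. The tool is 240 mm above the work surface, at rest and touching nothing.

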